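# Lock the finished rings away for the night

### The arm

A 6-joint arm with a two-finger parallel gripper is mounted at the origin on the work surface. World frame = base frame: x ahead of the robot, y to its left, z up, the work surface at z = 0. Lengths are in m, angles in rad, forces in N, time in s.
With the tool pointing down it reaches from about 0.35 to 0.875 m from the base axis. Payload 15.5 kg.
Tool frame: the origin (TCP) lies where the fingers leave the gripper's body, on its centre line; the fingertips stand 73 mm ahead of it and the grasp point (between the pads) lies 54 mm ahead of it; z points along the fingers, y is the line along which they close (so a half turn about z gives the same grasp; the last joint's range is limited). The gripper opens to 85 mm and grips with 20 to 120 N. Pads are 22 mm wide; open, the fingers measure 114 mm over their backs; the gripper's body (76 mm by 85 mm) begins 54 mm behind the grasp point. The pads swing forward as they close: fully open they stand 13 mm farther back than shut.
Start: joints at [-1.208, 0.494, 1.345, -0, 1.302, -0.096], TCP at [0.277, -0.56, 0.304] pointing down, gripper open.
Joint ranges: [-2.91, 2.91], [-0.82, 2.16], [0.22, 2.67], [-1.22, 4.37], [0.12, 2.79], [-3.08, 3.08]. Speed limits (rad/s): [1.89, 1.89, 2.57, 3.01, 3.01, 3.01].

### API

Orientations are given as a rotation vector (axis times angle).
In Python, from bench import * gives the robot as it stands. The module is installed in compiled form; this text tells all that it offers.
- The arm moves only by the shell command python3 -m pendant 'ROWS'. ROWS is JSON, a list of rows, each a list of 5 numbers: the shift along the tool's x, y, z in cm, then the turn about the tool's z in rad, then the finger opening in cm, from 0 to 8.54. In form: [[x, y, z, turn, hand], ...]. A call has 1 to 20 rows; each row is the pose to reach, as a shift and turn from the pose commanded when the call began, along the tool's axes at that moment; what a row does not reach only later rows make up. A row lasts 1/12 s, in which the tool goes at most 41.7 mm and 7.16 degrees, less where a joint would pass 70% of its speed; a pose out of reach is approached as far as the arm can. A call with a gripper value outside its range is refused whole. The fingers move at their own pace and stop on an object; the grip force is fixed at half the most. Time passes only in rows, so rows that repeat a pose let the fingers close. It gives the time, the measured TCP pose, the force, the opening and the grip force at its end, in the units of the state.
- state(): the state, without advancing time (a new reading comes with each control period).
- read_camera(name): name is "scene" or "top" or "wrist"; returns a dict with "frame" (384x512x3 uint8, blue, green, red), "range_z" (384x512 float32, m along the optical axis (not along the pixel's ray), 0 where there is no reading), "fx", "fy", "cx", "cy" (pixels), "pose" (4x4, takes a point from camera to world coordinates). Camera axes: x right, y up, looking along -z (the intrinsics and any distortion apply to the point x, -y, -z); pixel columns grow to the right and rows downward; lengths in m; the calibration is good to about 2 mm. A picture is of the moment at which its call begins.
- sign_off(): hands the job in; it is judged then, once.
The state is a dict: "time": time; "joints": joint angles; "qvel": joint speeds; "joint_torque": joint torques, N m; "ee_pos": TCP position; "tool_rot": TCP orientation; "wrist_force": force on the tool from outside, world axes, zero at the start; "torque": the same for the moment, N m; "opening": finger opening in m; "grip_force": force on a finger pad.
Only numpy, scipy, OpenCV 4.12 (cv2) and the standard library are available. Lean on these libraries where they do the work, as an engineer would, in place of code of your own. Each camera call takes 0.05 s, during which the arm holds its last target. There are 200 camera calls.

### The job

Lift the steel doming cube out of the stock tray and stand it on the bench clear of the tray, and stand every ring box (the small square cloth boxes with a brass seam) upright on the tray's floor, one to a compartment. Slide the loaded tray into the oak case, easing it in without ramming, until it is fully home against its stop. Then swing the hasp shut across the tray's front and drop the locking pin all the way through the staple; leave the other things on the bench where they are.

Things in the scene. Friction and masses are not known exactly. Their poses are not given: they have to be found in the camera images.
- case: Low oak case fixed to the bench, open at one end: 199 mm wide, 176 mm deep, 54 mm high. Origin on the bench, mid-opening, in the plane of its front; x into the case, y across, z up. The tray slides on the bench between cheeks 155 mm apart (22 mm thick, 48 mm high), under two 5 mm wide ledges 18 mm up. The roof (48 to 54 mm up) starts 10 mm behind the front.
- case_stop (a point): Middle of the inside stop, 24 mm up, x = 156 mm in the case frame, hidden by the roof. With the tray home against it, its front board is flush with the case front and the tray's origin is at x = 78 mm, y = 0 in the case frame.
- tray: Loose stock tray, about 0.4 kg: black, 156 mm long, 150 mm wide, oak front board at -x. Origin under its centre; +x is the end that goes in first, its corners cut back 10 mm over 22 mm. Floor 4 mm thick; side and back walls and dividers 14 mm high. Four compartments 70 x 69 mm, centred at x = -35 or 39 mm, y = -36.5 or 36.5 mm. It is slid along the bench, not lifted.
- tray_tab (a point): Middle of the top edge of the tray's grip tab, 82 mm up, x = -74 mm in the tray's frame. The front board is 8 mm thick (x = -78 to -70 mm), 44 mm high; the tab, 50 mm wide and 8 mm thick, rises from its middle above the roof line, so it can be held from above all the way home.
- hasp (a joint): Hasp angle, rad: 0 shut across the tray front, positive open (away from the front), up to 2.5; found open by more than 2. A flat steel strap 5 mm thick, 32 mm high (14 to 46 mm up), reaching 205 mm from its upright hinge, a slot near its free end passing over the staple. Stays where it is left; about 1 N of fingertip push moves it. Shut, it lies at x = -3 to -8 mm in the case frame.
- hasp_hinge (a point): Point on the hasp's upright hinge axis, on the -y jamb: x = -5.5 mm, y = -88.5 mm in the case frame, 30 mm up. Shut, the strap runs from here along the case's +y; it opens anticlockwise seen from above.
- hasp_mid (a point): Point on the strap's middle plane, 110 mm along it from the hinge axis, 30 mm up; moves with the hasp.
- staple (a point): Centre of the staple's hole at its upper face: flat steel eye fixed on the +y jamb (hole at x = -20 mm, y = 88.5 mm in the case frame), upper face 35 mm up, 6 mm thick, 24 mm wide, standing out 34 mm from the front, upright hole 13 mm across. The shut hasp passes between this hole and the case.
- parking_eye (a point): Centre of a second such eye at the same height on the outside of the +y cheek (x = 35 mm, y = 119.5 mm in the case frame), in which the pin hangs when not in use.
- pin: Loose steel locking pin, 60 g, hanging upright in the parking eye. Origin at its collar's underside, z up: shank 7 mm thick reaching 28.5 mm below with a round tip; collar 20 mm across, 4 mm thick; above it a round grip 12 mm thick up to 42 mm. All the way through: the collar rests on the staple's upper face.
- dapping_block: Steel doming cube, 48 mm, 0.75 kg, round hollows in its top, left standing in one compartment of the tray (too tall to pass under the case roof). Origin under its centre, z up. To be stood on the bench clear of the tray; there is free bench among the ring boxes, to the robot's right. Nothing unlisted stands within 0.7 m of the base on that side.
- tin: Bystander: round metal tin, 64 mm across, 23 mm high. Origin under its centre. Leave alone.
- bracelet_case: Bystander: long cloth case, 130 x 46 x 30 mm, not a ring box. Origin under its centre, x along its length. Leave alone.
- needle_file: Bystander: flat file with a wooden handle, 222 mm long, lying on the bench. Leave alone.
- ring_clamp: Bystander: wooden ring clamp, 111 mm long, 30 mm wide, lying on the bench. Leave alone.
- soldering_block: Bystander: pale soldering block, 70 x 36 x 22 mm. Leave alone.
- ring_box1: A closed square ring box, dark blue cloth with a thin brass seam half way up and a small brass clasp on one side: 44 x 44 mm, 36 mm high, about 70 g. Its lid does not come open. Origin at the centre of its underside, z up. Two to four such boxes stand on the bench; absent ones read None.
- ring_box2: A closed square ring box, dark blue cloth with a thin brass seam half way up and a small brass clasp on one side: 44 x 44 mm, 36 mm high, about 70 g. Its lid does not come open. Origin at the centre of its underside, z up. Two to four such boxes stand on the bench; absent ones read None.
- ring_box3: A closed square ring box, dark blue cloth with a thin brass seam half way up and a small brass clasp on one side: 44 x 44 mm, 36 mm high, about 70 g. Its lid does not come open. Origin at the centre of its underside, z up. Two to four such boxes stand on the bench; absent ones read None.
- ring_box4: A closed square ring box, dark blue cloth with a thin brass seam half way up and a small brass clasp on one side: 44 x 44 mm, 36 mm high, about 70 g. Its lid does not come open. Origin at the centre of its underside, z up. Two to four such boxes stand on the bench; absent ones read None.

How it is judged:
By the outcome, as a careful person would: the job done as asked, in the order asked, and still so for the second after the job is handed in, with the robot touching nothing.
Of ring_box1, ring_box2, ring_box3, ring_box4 only 2 to 4 are there at a start; the rules pass over those that are not, and their reading is None.
At some moment in a run one of ring_box1, ring_box2, ring_box3, ring_box4 may be knocked a few centimetres aside while the robot is not near it.
It also fails if it takes over 210 s, if anything falls off the work surface, if the arm or the gripper's body presses on something with over 40 N, if the wrist force passes 120 N, or if a joint passes its speed limit or range.

## Working session

There is one attempt and no reset: what is moved stays moved. The work goes in short steps, Python scripts to look and compute and a shell command to move; the robot and the scene stay as the last step left them, time stands still between calls to the robot, and variables do not carry over. Pictures are saved under pics/ and viewed, at most 17 in all, crops included, and the job is handed in when it is done.

```bash
mkdir -p pics
cat > h.py <<'E'
from bench import *
import numpy as np, cv2
from scipy.spatial.transform import Rotation as R
def snap(n,f=None):
    c=read_camera(n)
    if f: cv2.imwrite('pics/'+f,c['frame'])
    np.savez('/tmp/%s.npz'%n,**c); return c
def load(n): return dict(np.load('/tmp/%s.npz'%n))
def ray(c,u,v):
    T=c['pose']; d=np.array([(u-c['cx'])/c['fx'],-(v-c['cy'])/c['fy'],-1.0])
    return T[:3,3],T[:3,:3]@d
def onz(c,u,v,z):
    o,d=ray(c,u,v); return o+d*(z-o[2])/d[2]
def cloud(c):
    v,u=np.mgrid[:384,:512]; r=c['range_z']
    p=np.stack([(u-c['cx'])/c['fx']*r,-(v-c['cy'])/c['fy']*r,-r],-1)
    return p@c['pose'][:3,:3].T+c['pose'][:3,3]
def tool():
    s=state(); return np.array(s['ee_pos']),R.from_rotvec(s['tool_rot'])
E
python3 - <<'E'
from h import *
for n in ('scene','top'):
    c=snap(n,n+'1.png'); print(n,c.keys(),c['pose'].round(3).tolist(),c['fx'],c['cx'])
p,r=tool(); print(p,r.as_matrix().round(3).tolist(),state()['time'])
E
```

```text
scene dict_keys(['frame', 'range_z', 'fx', 'fy', 'cx', 'cy', 'pose']) [[0.799, -0.49, 0.349, 1.099], [0.602, 0.642, -0.475, -0.705], [0.008, 0.589, 0.808, 1.39], [0.0, 0.0, 0.0, 1.0]] 494.6788547555007 264.0167144294909
top dict_keys(['frame', 'range_z', 'fx', 'fy', 'cx', 'cy', 'pose']) [[0.029, 0.997, -0.072, 0.45], [-1.0, 0.029, -0.01, 0.045], [-0.008, 0.072, 0.997, 1.468], [0.0, 0.0, 0.0, 1.0]] 453.16418694765457 261.53507241122855
[ 0.27672727 -0.56012875  0.30334521] [[0.897, 0.443, -0.0], [0.443, -0.897, 0.001], [0.0, -0.001, -1.0]] 0.1
```

View pics/top1.png

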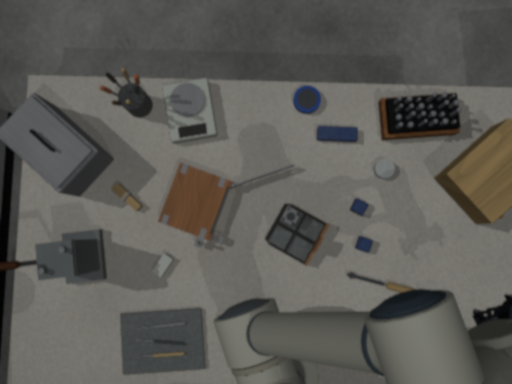

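View pics/scene1.png

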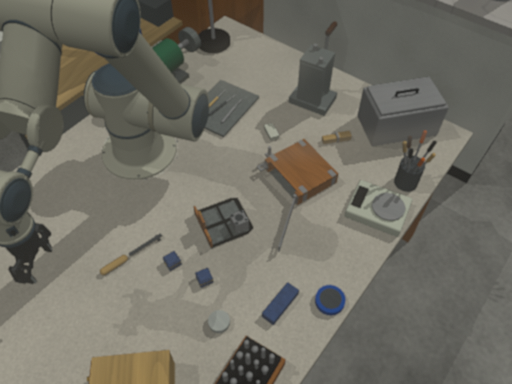

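Top view: case at about (197,200) with its opening to the right, hasp open to (298,167), staple near (213,240), tray at (297,233) with its front board on the right and the cube in the compartment at (290,215). Ring boxes are at (359,207) and (364,244). The scene view also shows only two boxes.

Run:
```python
from h import *
c=load('top'); P=cloud(c); f=c['frame']
big=cv2.resize(f[130:290,140:400],None,fx=3,fy=3,interpolation=cv2.INTER_CUBIC); cv2.imwrite('pics/crop1.png',big)
hsv=cv2.cvtColor(f,cv2.COLOR_BGR2HSV); H,S,V=cv2.split(hsv)
def comps(m,z,amin,name):
    for k in cv2.findContours(m.astype(np.uint8),cv2.RETR_EXTERNAL,cv2.CHAIN_APPROX_NONE)[0]:
        if cv2.contourArea(k)<amin: continue
        mm=np.zeros(m.shape,np.uint8); cv2.drawContours(mm,[k],-1,1,-1)
        zz=np.median(P[...,2][mm>0])
        q=np.array([onz(c,*p[0],z)[:2] for p in k],np.float32)
        r=cv2.minAreaRect(q*1000); print(name,k.mean((0,1)).round(),'z',zz.round(4),'rect',np.round(r[0],1),np.round(r[1],1),round(r[2],1),cv2.boxPoints(r).round().tolist())
comps((H>105)&(H<130)&(S>110)&(V>40),.036,60,'blue')
m=(H<20)&(S>90)&(P[...,2]>.044)&(P[...,2]<.064); m[:, :150]=0; m[:,250:]=0
comps(m,.054,500,'roof')
z=P[...,2]
for n,a in (('boardz',z[225:265,300:330]),('tray',z[205:260,265:325])): print(n,np.percentile(a,[5,25,50,75,95,100]).round(4))
m=(z>.008)&(z<.1); m[:200]=0;m[270:]=0;m[:,:255]=0;m[:,335:]=0
comps(m,.014,300,'trayblob')
m=(z>.04)&(z<.1); m[:200]=0;m[270:]=0;m[:,:255]=0;m[:,335:]=0
comps(m,.048,10,'tall')
```

```text
blue [364. 244.] z 0.0351 rect [ 423.9 -266.4] [36.5 32.1] 72.3 [[403.0, -279.0], [434.0, -289.0], [445.0, -254.0], [414.0, -244.0]]
blue [359. 207.] z 0.0349 rect [ 540.7 -249.2] [35.1 32.9] 64.5 [[518.0, -258.0], [548.0, -272.0], [563.0, -240.0], [533.0, -226.0]]
blue [337. 133.] z 0.0287 rect [ 773.3 -179.3] [ 35.7 115. ] 1.6 [[754.0, -122.0], [757.0, -237.0], [793.0, -236.0], [789.0, -121.0]]
blue [307.  99.] z 0.0218 rect [883.  -76.1] [85.3 80.5] 1.4 [[839.0, -37.0], [841.0, -117.0], [927.0, -115.0], [925.0, -35.0]]
roof [194. 201.] z 0.0534 rect [542.4 267.8] [172.6 194.5] 71.7 [[423.0, 216.0], [608.0, 155.0], [662.0, 319.0], [477.0, 380.0]]
boardz [-4.5000e-03 -5.0000e-04  3.0000e-03  6.8000e-03  5.9400e-02  1.4683e+00]
tray [-3.9000e-03  1.0000e-04  3.3000e-03  7.7000e-03  5.2200e-02  1.4683e+00]
trayblob [296. 233.] z 0.0055 rect [454.5 -54.6] [166.4 151.3] 62.3 [[349.0, -93.0], [483.0, -163.0], [560.0, -16.0], [426.0, 54.0]]
tall [317. 243.] z 0.0478 rect [ 420.2 -118.8] [ 13.  146.6] 62.5 [[352.0, -91.0], [482.0, -158.0], [488.0, -147.0], [358.0, -79.0]]
tall [290. 216.] z 0.0514 rect [505.7 -32.3] [47.5 47.8] 64.9 [[474.0, -44.0], [517.0, -64.0], [537.0, -21.0], [494.0, -1.0]]
```

View pics/crop1.png

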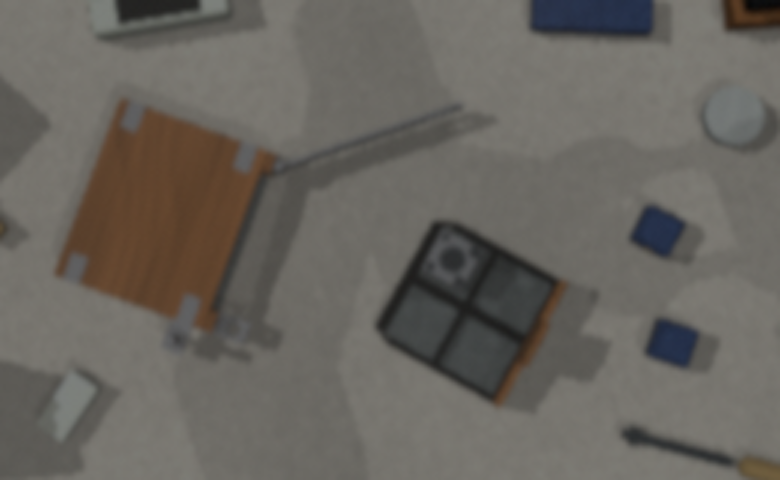

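Crop: the hinge is at crop (275,170) and the staple at (235,325). The parking eye with the pin is near (178,338), the tray is open towards the case, and the cube sits in the compartment at (455,258). Moving over the cube.

```bash
python3 -m pendant '[[44,-37.3,0,-0.65,8.5],[44,-37.3,0,-0.65,8.5],[44,-37.3,0,-0.65,8.5],[44,-37.3,0,-0.65,8.5],[44,-37.3,0,-0.65,8.5],[44,-37.3,0,-0.65,8.5],[44,-37.3,0,-0.65,8.5],[44,-37.3,0,-0.65,8.5],[44,-37.3,0,-0.65,8.5],[44,-37.3,0,-0.65,8.5],[44,-37.3,0,-0.65,8.5],[44,-37.3,0,-0.65,8.5],[44,-37.3,0,-0.65,8.5],[44,-37.3,0,-0.65,8.5],[44,-37.3,0,-0.65,8.5],[44,-37.3,0,-0.65,8.5],[44,-37.3,0,-0.65,8.5]]'
python3 - <<'E'
from h import *
c=snap('wrist','w1.png'); t=snap('top'); s=snap('scene')
p,r=tool(); print(p,r.as_matrix().round(3).tolist(),c['pose'].round(3).tolist())
cv2.imwrite('pics/trip1.png',np.vstack([np.hstack([cv2.resize(t['frame'],(400,300)),cv2.resize(s['frame'],(400,300))]),np.hstack([cv2.resize(c['frame'],(400,300)),np.zeros((300,400,3),np.uint8)])]))
E
```

```text
time: 1.52
ee_pos: [0.5059, -0.0311, 0.3036]
tool_rot: [-2.67, -1.655, 0.001]
wrist_force: [0.6, -0.3, 1.0]
opening: 0.0851
grip_force: 0.0
[ 0.50573196 -0.03208027  0.30381376] [[0.447, 0.895, -0.0], [0.895, -0.447, -0.0], [-0.0, -0.0, -1.0]] [[0.895, 0.423, 0.141, 0.543], [-0.445, 0.849, 0.285, 0.042], [0.001, -0.318, 0.948, 0.373], [0.0, 0.0, 0.0, 1.0]]
```

View pics/trip1.png

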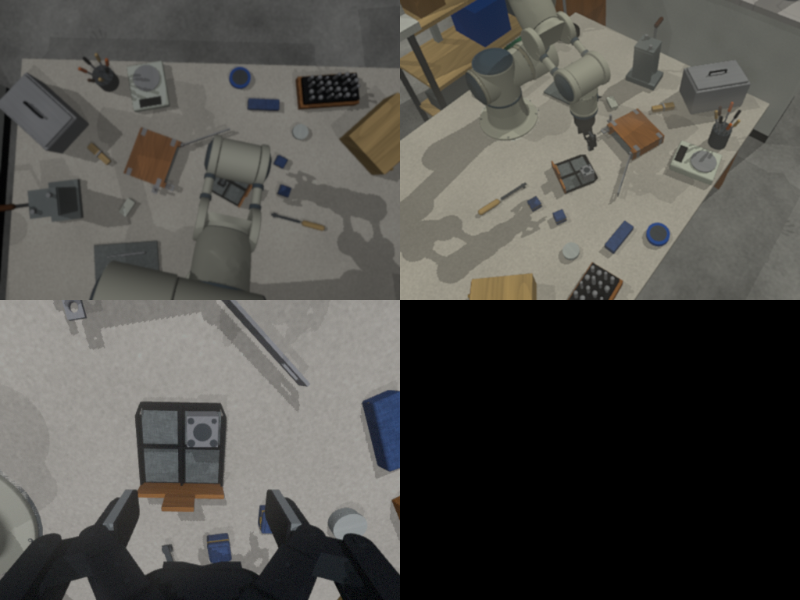

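The montage shows exactly two ring boxes, with nothing else under where the arm stood. The wrist view shows the tray at montage (180,450), the cube at (203,431), and the staple at (73,312).

```bash
cat >> h.py <<'E'
def rects(c,m,z,amin,name):
    P=cloud(c)
    for k in cv2.findContours(m.astype(np.uint8),cv2.RETR_EXTERNAL,cv2.CHAIN_APPROX_NONE)[0]:
        if cv2.contourArea(k)<amin: continue
        mm=np.zeros(m.shape,np.uint8); cv2.drawContours(mm,[k],-1,1,-1)
        q=np.array([onz(c,*p[0],z)[:2] for p in k],np.float32)
        r=cv2.minAreaRect(q*1000); print(name,k.mean((0,1)).round(),'z',np.median(P[...,2][mm>0]).round(4),'c',np.round(r[0],1),np.round(r[1],1),round(r[2],1),cv2.boxPoints(r).round().tolist())
def totool(w,ang=None):
    """world target of grasp xy -> tool shift cm; ang = world angle(deg) wanted for closing line"""
    p,r=tool(); d=r.inv().apply(np.r_[np.array(w[:2])-p[:2],0])*100
    M=r.as_matrix(); a=np.degrees(np.arctan2(M[1,1],M[0,1])); t=None
    if ang is not None:
        t=-np.radians((ang-a+90)%180-90)
    print('shift cm',d.round(2),'turn',t,'now ang',round(a,1),'z',p[2].round(4))
E
python3 - <<'E'
from h import *
c=load('wrist'); z=cloud(c)[...,2]
m=(z>.046)&(z<.06); m[:100]=0;m[215:]=0
rects(c,m,.052,300,'cube')
m=(z>.009)&(z<.03); m[240:]=0;m[:110]=0; m[:,:165]=0;m[:,300:]=0
rects(c,m,.014,300,'tray')
m=(z>.036)&(z<.06); m[280:]=0;m[215:240]=m[215:240]; m[:220]=0
rects(c,m,.044,100,'board')
rects(c,(z>.02)&(z<.05)&(np.arange(384)[:,None]<40)&(np.arange(512)[None]<150),.035,20,'staple?')
totool((.5057,-.0323),154.9-0)
E
```

```text
cube [259. 167.] z 0.0514 c [506.7 -32.8] [46.7 47.6] 63.5 [[475.0, -43.0], [518.0, -64.0], [538.0, -23.0], [496.0, -1.0]]
tray [231. 186.] z 0.0042 c [456.2 -51. ] [152.8 151.2] 62.4 [[354.0, -84.0], [488.0, -154.0], [559.0, -18.0], [425.0, 52.0]]
board [231. 250.] z 0.0432 c [ 423.8 -118.3] [ 15.  144.2] 63.5 [[356.0, -93.0], [485.0, -157.0], [492.0, -144.0], [363.0, -79.0]]
staple? [95. 12.] z 0.0336 c [427.2 188.5] [24.4 26.5] 71.0 [[411.0, 181.0], [436.0, 173.0], [444.0, 196.0], [419.0, 204.0]]
shift cm [-0.02  0.01  0.  ] turn -0.02539709248780397 now ang -26.6 z 0.3038
```

```bash
python3 -m pendant '[[0,0,20,0,8.5],[0,0,20,0,8.5],[0,0,20,0,8.5],[0,0,20,0,8.5],[0,0,20,0,8.5],[0,0,20.8,0,8.5],[0,0,20.8,0,8.5],[0,0,20.8,0,4],[0,0,20.8,0,4],[0,0,20.8,0,4],[0,0,20.8,0,4],[0,0,20.8,0,4],[0,0,20.8,0,4],[0,0,18,0,4],[0,0,15,0,4],[0,0,12,0,4],[0,0,12,0,4]]'
python3 -c "
from h import *
totool((.50,-.38),153.4)"
```

```text
time: 3.08
ee_pos: [0.508, -0.0313, 0.1894]
tool_rot: [2.666, 1.651, 0.009]
wrist_force: [4.2, 0.1, -6.1]
opening: 0.0467
grip_force: 69.6
shift cm [-31.57  14.82   0.04] turn 0.002467903115070673 now ang -26.5 z 0.1894
```

```bash
python3 -m pendant '[[-31.6,14.8,0,0,4],[-31.6,14.8,0,0,4],[-31.6,14.8,0,0,4],[-31.6,14.8,0,0,4],[-31.6,14.8,0,0,4],[-31.6,14.8,0,0,4],[-31.6,14.8,0,0,4],[-31.6,14.8,0,0,4],[-31.6,14.8,0,0,4],[-31.6,14.8,0,0,4],[-31.6,14.8,3,0,4],[-31.6,14.8,6,0,4],[-31.6,14.8,8,0,4],[-31.6,14.8,8.5,0,4],[-31.6,14.8,8.5,0,4],[-31.6,14.8,8.5,0,4]]'
python3 -c "
from h import *
s=snap('scene'); totool((.50,-.38),153.4)"
```

```text
time: 4.42
ee_pos: [0.4981, -0.3799, 0.0997]
tool_rot: [2.67, 1.654, 0.0]
wrist_force: [0.0, -0.5, -6.3]
opening: 0.0469
grip_force: 69.2
shift cm [0.09 0.14 0.  ] turn 0.0024726170200785 now ang -26.5 z 0.1003
```

```bash
python3 -m pendant '[[0,0,0.4,0,4],[0,0,0.7,0,4],[0,0,0.8,0,4],[0,0,0.8,0,4]]'
```

```text
time: 4.8
ee_pos: [0.4984, -0.3804, 0.0939]
tool_rot: [2.668, 1.652, 0.001]
wrist_force: [-6.0, 6.3, 33.7]
opening: 0.047
grip_force: 74.4
```

```bash
python3 -m pendant '[[0,0,-0.2,0,4],[0,0,-0.2,0,8.5],[0,0,-0.2,0,8.5],[0,0,-0.2,0,8.5],[0,0,-4,0,8.5],[0,0,-8,0,8.5],[0,0,-12,0,8.5],[6.9,-11.7,-16,-0.15,8.5],[6.9,-11.7,-16,-0.15,8.5],[6.9,-11.7,-16,-0.15,8.5],[6.9,-11.7,-16,-0.15,8.5],[6.9,-11.7,-16,-0.15,8.5],[6.9,-11.7,-16,-0.15,8.5],[6.9,-11.7,-16,-0.15,8.5]]'
python3 - <<'E'
from h import *
c=snap('wrist','w2.png'); z=cloud(c)[...,2]
h=cv2.cvtColor(c['frame'],cv2.COLOR_BGR2HSV); H,S,V=cv2.split(h)
rects(c,(H>105)&(H<130)&(S>90)&(z>.028)&(z<.045),.036,200,'box')
rects(c,(z>.04)&(z<.06),.048,300,'cube')
totool((.424,-.266),162.3)
E
```

```text
time: 5.97
ee_pos: [0.4243, -0.2666, 0.2509]
tool_rot: [2.539, 1.849, 0.0]
wrist_force: [0.6, -1.1, 0.5]
opening: 0.0848
grip_force: 0.0
box [259. 176.] z 0.0349 c [ 426.  -268.1] [40.2 39.8] 74.0 [[401.0, -282.0], [440.0, -293.0], [451.0, -254.0], [412.0, -243.0]]
box [364. 127.] z 0.0351 c [ 541.  -251.8] [40.7 41.5] 62.7 [[513.0, -260.0], [550.0, -279.0], [569.0, -243.0], [532.0, -224.0]]
cube [495. 310.] z 0.0503 c [ 641.  -506.1] [30.1 32.8] 28.0 [[620.0, -499.0], [635.0, -528.0], [662.0, -513.0], [647.0, -485.0]]
cube [349. 248.] z 0.0472 c [ 497.  -380.2] [50.5 49.8] 63.1 [[463.0, -391.0], [508.0, -414.0], [531.0, -369.0], [486.0, -346.0]]
cube [200.  23.] z 0.0435 c [ 422.2 -120.1] [  9.8 146.5] 62.4 [[355.0, -90.0], [485.0, -158.0], [489.0, -150.0], [360.0, -82.0]]
shift cm [ 0.06 -0.06 -0.  ] turn -0.003351192877598018 now ang -17.9 z 0.2507
```

View pics/w2.png

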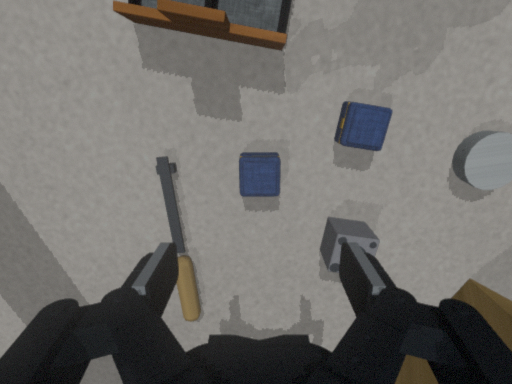

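View: box A at (260,175), box B at (364,127), the cube upright at (349,248), the file clear to the left. Grasping box A.

```bash
python3 -m pendant '[[-0.1,0.2,4,-0.03,8.5],[-0.1,0.2,8,-0.03,8.5],[-0.1,0.2,12,-0.03,8.5],[-0.1,0.2,15,-0.03,8.5],[-0.1,0.2,16.3,-0.03,8.5],[-0.1,0.2,16.3,-0.03,8.5],[-0.1,0.2,16.3,-0.03,3.5],[-0.1,0.2,16.3,-0.03,3.5],[-0.1,0.2,16.3,-0.03,3.5],[-0.1,0.2,16.3,-0.03,3.5],[-0.1,0.2,16.3,-0.03,3.5],[-0.1,0.2,16.3,-0.03,3.5],[-0.1,0.2,13,-0.03,3.5],[-0.1,0.2,10,-0.03,3.5],[-0.1,0.2,7,-0.03,3.5],[-0.1,0.2,7,-0.03,3.5]]'
python3 -c "
from h import *
totool((.4418,-.0015),152.4)"
```

```text
time: 7.35
ee_pos: [0.427, -0.2688, 0.1865]
tool_rot: [2.505, 1.883, 0.003]
wrist_force: [1.7, -0.8, 0.1]
opening: 0.0424
grip_force: 61.9
shift cm [26.09 -6.01 -0.13] turn 0.19985577399747595 now ang -16.1 z 0.1865
```

```bash
python3 -m pendant '[[0,0,-3,0.2,3.5],[26.1,-6,-3,0.2,3.5],[26.1,-6,-3,0.2,3.5],[26.1,-6,-3,0.2,3.5],[26.1,-6,-3,0.2,3.5],[26.1,-6,-3,0.2,3.5],[26.1,-6,-3,0.2,3.5],[26.1,-6,-3,0.2,3.5],[26.1,-6,-3,0.2,3.5],[26.1,-6,1,0.2,3.5],[26.1,-6,4,0.2,3.5],[26.1,-6,7,0.2,3.5],[26.1,-6,8.5,0.2,3.5],[26.1,-6,8.5,0.2,3.5],[26.1,-6,8.5,0.2,3.5]]'
python3 -c "
from h import *
totool((.4418,-.0015),152.4)"
```

```text
time: 8.6
ee_pos: [0.4403, -0.0006, 0.0958]
tool_rot: [-2.687, -1.626, 0.001]
wrist_force: [0.1, 0.2, -0.6]
opening: 0.0427
grip_force: 63.9
shift cm [-0.01  0.18 -0.  ] turn -0.0006074850006380689 now ang -27.6 z 0.0958
```

```bash
python3 -m pendant '[[0,0.2,0.3,0,3.5],[0,0.2,0.4,0,3.5],[0,0.2,0.4,0,5.8],[0,0.2,0.4,0,5.8],[0,0.2,0.4,0,5.8],[0,0.2,-3,0,5.8],[0,0.2,-7,0,5.8],[0,0.2,-11,0,8.5],[-17.6,20.6,-15,0,8.5],[-17.6,20.6,-15,0,8.5],[-17.6,20.6,-15,0,8.5],[-17.6,20.6,-15,0,8.5],[-17.6,20.6,-15,0,8.5],[-17.6,20.6,-15,0,8.5],[-17.6,20.6,-15,0,8.5],[-17.6,20.6,-15,0,8.5],[-17.6,20.6,-15,0,8.5]]'
python3 - <<'E'
from h import *
c=snap('wrist','w3.png'); z=cloud(c)[...,2]
h=cv2.cvtColor(c['frame'],cv2.COLOR_BGR2HSV); H,S,V=cv2.split(h)
rects(c,(H>105)&(H<130)&(S>90)&(z>.028)&(z<.05),.036,200,'box')
totool((.541,-.2515),152.7)
E
```

```text
time: 10.02
ee_pos: [0.5412, -0.2526, 0.2459]
tool_rot: [2.689, 1.625, 0.0]
wrist_force: [-0.5, 1.0, -0.4]
opening: 0.0849
grip_force: 0.0
box [260. 175.] z 0.035 c [ 545.1 -251.2] [40.2 40.4] 62.2 [[518.0, -260.0], [554.0, -278.0], [572.0, -243.0], [537.0, -224.0]]
box [470.  25.] z 0.0297 c [ 772.9 -214.6] [54.1 43.4] 89.4 [[751.0, -241.0], [794.0, -242.0], [795.0, -188.0], [752.0, -187.0]]
box [25.  4.] z 0.034 c [438.  -24.9] [ 5.9 42.8] 62.3 [[418.0, -18.0], [456.0, -37.0], [458.0, -32.0], [420.0, -12.0]]
shift cm [-0.    0.02 -0.  ] turn -0.006166784491406324 now ang -27.7 z 0.2457
```

```bash
python3 -m pendant '[[0.1,0.3,4,0,8.5],[0.1,0.3,8,0,8.5],[0.1,0.3,12,0,8.5],[0.1,0.3,15,0,8.5],[0.1,0.3,15.8,0,8.5],[0.1,0.3,15.8,0,8.5],[0.1,0.3,15.8,0,3.5],[0.1,0.3,15.8,0,3.5],[0.1,0.3,15.8,0,3.5],[0.1,0.3,15.8,0,3.5],[0.1,0.3,15.8,0,3.5],[0.1,0.3,15.8,0,3.5],[0.1,0.3,12,0,3.5],[0.1,0.3,8,0,3.5],[0.1,0.3,4,0,3.5],[0.1,0.3,4,0,3.5],[0.1,0.3,4,0,3.5]]'
python3 -c "
from h import *
totool((.5064,-.0353),152.4)"
```

```text
time: 11.48
ee_pos: [0.5454, -0.2527, 0.2093]
tool_rot: [2.683, 1.624, 0.004]
wrist_force: [-0.9, 0.4, -2.1]
opening: 0.043
grip_force: 62.5
shift cm [ 17.46 -13.54  -0.09] turn -0.0003320305990540155 now ang -27.6 z 0.2093
```

```bash
python3 -m pendant '[[17.5,-13.5,0,0,3.5],[17.5,-13.5,0,0,3.5],[17.5,-13.5,0,0,3.5],[17.5,-13.5,0,0,3.5],[17.5,-13.5,0,0,3.5],[17.5,-13.5,0,0,3.5],[17.5,-13.5,0,0,3.5],[17.5,-13.5,4,0,3.5],[17.5,-13.5,8,0,3.5],[17.5,-13.5,10,0,3.5],[17.5,-13.5,11.1,0,3.5],[17.5,-13.5,11.1,0,3.5],[17.5,-13.5,11.3,0,3.5],[17.5,-13.5,11.3,0,5.8],[17.5,-13.5,11.3,0,5.8],[17.5,-13.5,11.3,0,5.8],[17.5,-13.5,8,0,5.8],[17.5,-13.5,4,0,5.8],[17.5,-13.5,0,0,8.5],[17.5,-13.5,-4,0,8.5]]'
python3 -m pendant '[[-2,0,-6,0,8.5],[-2,0,-6,0,8.5],[-2,0,-6,0,8.5]]'
python3 - <<'E'
from h import *
c=snap('wrist','w4.png'); z=cloud(c)[...,2]
h=cv2.cvtColor(c['frame'],cv2.COLOR_BGR2HSV); H,S,V=cv2.split(h)
rects(c,(H>105)&(H<130)&(S>90)&(z>.03)&(z<.06),.040,200,'box')
rects(c,(H<20)&(S>90)&(z>.036)&(z<.055),.044,100,'board')
rects(c,(H<25)&(S>80)&(z>.06)&(z<.1),.082,50,'tab')
m=(z>.022)&(z<.06)&(V<255);m[250:]=0
rects(c,m,.036,60,'all')
totool((.4218,-.119))
E
```

```text
time: 13.15
ee_pos: [0.5055, -0.0345, 0.248]
tool_rot: [2.687, 1.627, 0.0]
wrist_force: [0.5, 0.0, 0.2]
opening: 0.0797
grip_force: 0.0
time: 13.4
ee_pos: [0.4977, -0.0534, 0.311]
tool_rot: [2.683, 1.623, 0.009]
wrist_force: [1.2, -0.6, 0.1]
opening: 0.0847
grip_force: 0.0
box [255. 147.] z 0.0388 c [506.9 -35.6] [41.2 41.8] 62.3 [[479.0, -44.0], [516.0, -64.0], [535.0, -27.0], [498.0, -8.0]]
box [198. 147.] z 0.0386 c [446.2  -3. ] [42.3 42.6] 62.2 [[418.0, -12.0], [455.0, -32.0], [475.0, 6.0], [437.0, 26.0]]
board [228. 232.] z 0.043 c [ 423.3 -116.4] [ 10.2 147.4] 62.0 [[356.0, -86.0], [486.0, -155.0], [491.0, -146.0], [361.0, -77.0]]
tab [226. 244.] z 0.0776 c [ 425.  -113.2] [17.3 49.9] 62.0 [[399.0, -109.0], [443.0, -133.0], [451.0, -117.0], [407.0, -94.0]]
all [228. 230.] z 0.0409 c [ 420.9 -117.8] [ 20.6 152. ] 62.9 [[349.0, -92.0], [484.0, -162.0], [493.0, -143.0], [358.0, -74.0]]
all [256. 147.] z 0.0387 c [506.4 -35.5] [42.9 44.1] 62.3 [[477.0, -44.0], [516.0, -65.0], [536.0, -27.0], [497.0, -6.0]]
all [198. 146.] z 0.0385 c [445.5  -3.4] [42.8 45. ] 62.2 [[416.0, -12.0], [455.0, -33.0], [475.0, 5.0], [436.0, 26.0]]
all [495. 141.] z 0.0295 c [ 771.7 -173.7] [128.8  48. ] 88.7 [[746.0, -237.0], [794.0, -239.0], [797.0, -110.0], [749.0, -109.0]]
all [346.  42.] z 0.0427 c [648.7  18.5] [ 12.4 133.9] 20.7 [[619.0, 79.0], [667.0, -46.0], [678.0, -42.0], [631.0, 83.0]]
all [89.  3.] z 0.0337 c [424.  178.1] [ 6.3 26.1] 62.5 [[411.0, 181.0], [434.0, 169.0], [437.0, 175.0], [414.0, 187.0]]
shift cm [-9.36 -3.61 -0.03] turn None now ang -27.7 z 0.3086
```

View pics/w4.png

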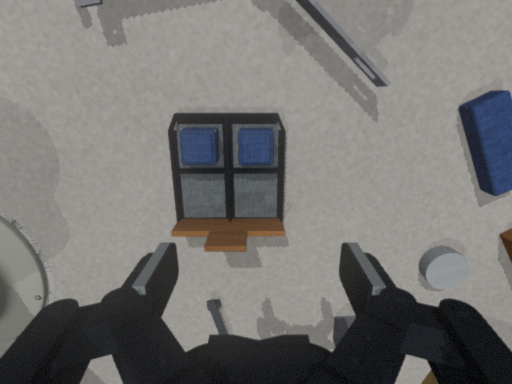

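Both boxes sit centred in the inner compartments, at (199,146) and (256,146). The board is at y≈228 and the tab at (226,241). Next a closer look at the case.

```bash
python3 -m pendant '[[22,-5,0,-0.16,8.5],[22,-5,0,-0.16,8.5],[22,-5,0,-0.16,8.5],[22,-5,0,-0.16,8.5],[22,-5,0,-0.16,8.5],[22,-5,0,-0.16,8.5],[22,-5,0,-0.16,8.5],[22,-5,0,-0.16,8.5],[22,-5,0,-0.16,8.5]]'
python3 - <<'E'
from h import *
c=snap('wrist','w5.png'); z=cloud(c)[...,2]
h=cv2.cvtColor(c['frame'],cv2.COLOR_BGR2HSV); H,S,V=cv2.split(h)
rects(c,(z>.05)&(z<.062)&(H<25)&(S>70),.054,2000,'roof')
m=(z>.024)&(z<.045); rects(c,m,.035,30,'mid')
m=(z>.065)&(z<.09); rects(c,m,.077,10,'high')
p,r=tool();print(p,np.round(state()['joints'],3), c['pose'][:3,3].round(3))
E
```

```text
time: 14.2
ee_pos: [0.5538, 0.1655, 0.305]
tool_rot: [-2.548, -1.837, 0.002]
wrist_force: [-0.2, -0.1, 0.1]
opening: 0.0848
grip_force: 0.0
roof [219.  86.] z 0.0534 c [542.5 260.3] [161.3 198.1] 71.5 [[423.0, 215.0], [611.0, 152.0], [662.0, 305.0], [474.0, 368.0]]
mid [  4. 342.] z 0.0316 c [95.8 17.2] [44.3 19.2] 55.4 [[75.0, 4.0], [91.0, -6.0], [116.0, 30.0], [100.0, 41.0]]
mid [470. 299.] z 0.0293 c [ 786.9 -122.9] [34.8 70.7] 40.9 [[751.0, -108.0], [797.0, -161.0], [823.0, -138.0], [777.0, -85.0]]
mid [271. 299.] z 0.0382 c [506.9 -32.2] [50.2 45.3] 62.7 [[475.0, -44.0], [516.0, -65.0], [539.0, -20.0], [498.0, 1.0]]
mid [223. 292.] z 0.0382 c [445.7   0.5] [50.3 43.5] 61.7 [[415.0, -11.0], [453.0, -32.0], [477.0, 12.0], [438.0, 33.0]]
mid [155. 171.] z 0.0339 c [430.  197.8] [39.4 26.3] 71.5 [[411.0, 183.0], [436.0, 175.0], [449.0, 212.0], [424.0, 221.0]]
mid [121. 129.] z 0.0351 c [414.2 255.2] [23.2 25.7] 71.5 [[398.0, 248.0], [423.0, 240.0], [430.0, 262.0], [406.0, 270.0]]
mid [450.  22.] z 0.0398 c [791.6 233.9] [ 63.7 124.6] 71.5 [[722.0, 223.0], [841.0, 184.0], [861.0, 244.0], [743.0, 284.0]]
high [106. 134.] z 0.0755 c [418.1 254.2] [11.5 16.3] 89.0 [[410.0, 249.0], [426.0, 248.0], [426.0, 260.0], [410.0, 260.0]]
[0.55392973 0.16513661 0.30535432] [ 0.187  0.426  1.462 -0.     1.255  0.509] [0.581 0.243 0.374]
```

View pics/w5.png

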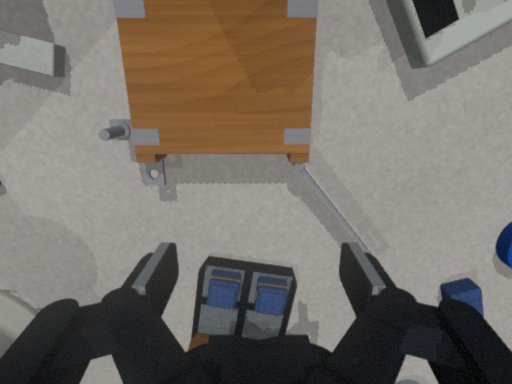

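The roof front edge is at row 153 and the cheek fronts at row 162. The staple hole is at (154,174), the pin's grip top at about (106,134), and the hinge near (299,163).

Run:
```python
from h import *
c=load('wrist'); g=cv2.cvtColor(c['frame'],cv2.COLOR_BGR2GRAY)
cv2.imwrite('pics/crop5.png',cv2.resize(c['frame'][110:200,90:320],None,fx=3.4,fy=3.4,interpolation=cv2.INTER_CUBIC))
a=np.radians(71.5); X=np.array([np.cos(a),np.sin(a)]); Y=np.array([-X[1],X[0]])
rf=(np.array([423,215])+np.array([611,152]))/2000  # roof front mid (x=10)
O=rf-.010*X; print('O',O, 'roof len x check')
st=onz(c,154.2,174,.035)[:2]; print('staple',st,'-> O',st+.020*X-.0885*Y)
for u,v,z in((137,162,.048),(308,162,.048)):
    w=onz(c,u,v,z)[:2]; print('cheek front corner',w,'case',(w-O)@X,(w-O)@Y)
P=onz(c,106,134,.077)[:2];print('pin top',P,'case',(P-O)@X,(P-O)@Y)
```

```text
O [0.51382695 0.17401676] roof len x check
staple [0.42792121 0.19279366] -> O [0.51819395 0.18367867]
cheek front corner [0.42086638 0.21445707] case 0.008853678827141059 0.10098861203449397
cheek front corner [0.61130383 0.15086343] case 0.008973012313959562 -0.09978628934212608
pin top [0.41782309 0.25410211] case 0.04548435689749954 0.11645418900014992
```

View pics/crop5.png

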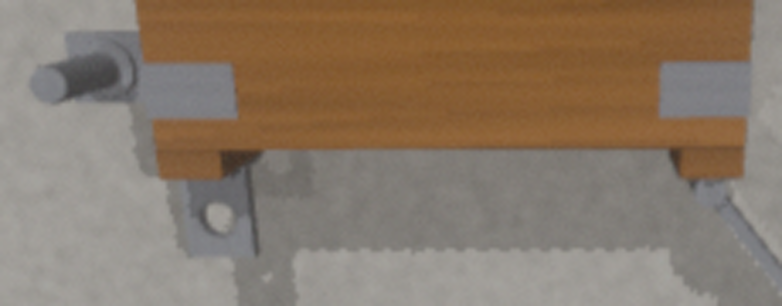

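Crop: staple hole at (218,215), pin top at (47,84), cheek fronts at row 177. The case origin comes out near (0.517, 0.183) at 71.5°, and this agrees across cheeks, staple and pin. Now gripping the tab.

```bash
python3 -m pendant '[[-31,-3.5,0,-1.41,8.5],[-31,-3.5,0,-1.41,8.5],[-31,-3.5,0,-1.41,8.5],[-31,-3.5,0,-1.41,8.5],[-31,-3.5,0,-1.41,8.5],[-31,-3.5,0,-1.41,8.5],[-31,-3.5,0,-1.41,8.5],[-31,-3.5,0,-1.41,8.5],[-31,-3.5,0,-1.41,8.5],[-31,-3.5,0,-1.41,8.5],[-31,-3.5,0,-1.41,8.5],[-31,-3.5,0,-1.41,8.5],[-31,-3.5,0,-1.41,6],[-31,-3.5,4,-1.41,6],[-31,-3.5,8,-1.41,6],[-31,-3.5,10,-1.41,6],[-31,-3.5,10,-1.41,6]]'
python3 - <<'E'
from h import *
c=snap('wrist','w6.png'); z=cloud(c)[...,2]; H,S,V=cv2.split(cv2.cvtColor(c['frame'],cv2.COLOR_BGR2HSV))
rects(c,(H<25)&(S>70)&(z>.07)&(z<.1),.082,50,'tab')
rects(c,(H<25)&(S>70)&(z>.03)&(z<.06),.044,50,'board')
totool((.4225,-.1185),62.4)
E
```

```text
time: 15.67
ee_pos: [0.4207, -0.117, 0.2028]
tool_rot: [-0.752, -3.044, -0.002]
wrist_force: [-0.8, 0.3, -0.4]
opening: 0.0603
grip_force: 0.0
tab [255. 208.] z 0.0815 c [ 419.  -118.4] [ 7.3 52.4] 62.3 [[394.0, -109.0], [440.0, -134.0], [444.0, -127.0], [397.0, -103.0]]
board [256. 255.] z 0.0435 c [ 473.6 -146.8] [ 7.4 28.4] 62.3 [[459.0, -144.0], [484.0, -157.0], [488.0, -150.0], [463.0, -137.0]]
board [256. 137.] z 0.0435 c [378.3 -96.9] [ 7.5 54.1] 62.2 [[353.0, -88.0], [401.0, -113.0], [404.0, -106.0], [356.0, -81.0]]
shift cm [-0.13 -0.06 -0.  ] turn -0.0025152618650473462 now ang 62.3 z 0.2048
```

```bash
python3 -m pendant '[[0,-0.2,4,0,6],[0,-0.2,7,0,6],[0,-0.2,7.1,0,6],[0,-0.2,7.1,0,6],[0,-0.2,7.1,0,0.4],[0,-0.2,7.1,0,0.4],[0,-0.2,7.1,0,0.4],[0,-0.2,7.1,0,0.4],[0,-0.2,7.1,0,0.4],[0,-0.2,7.1,0,0.4],[0,-0.2,7.1,0,0.4]]'
python3 - <<'E'
from h import *
O=np.array([.5173,.1830]); a=np.radians(71.5); X=np.array([np.cos(a),np.sin(a)])
p,r=tool(); print(p,np.round(state()['joints'],2))
for x in (-.18,-.16,0.004): totool(O+(x)*X,71.5)
E
```

```text
time: 16.63
ee_pos: [0.4225, -0.1191, 0.1361]
tool_rot: [0.75, 3.049, -0.001]
wrist_force: [-3.7, -0.1, 23.8]
opening: 0.0066
grip_force: 59.4
[ 0.42254475 -0.11906336  0.1360992 ] [-0.41  0.52  1.97 -0.    0.65 -1.5 ]
shift cm [ 2.760e+00  1.338e+01 -1.000e-02] turn -0.15973911372622676 now ang 62.3 z 0.1361
shift cm [ 3.080e+00  1.536e+01 -1.000e-02] turn -0.15973911372622676 now ang 62.3 z 0.1361
shift cm [ 5.690e+00  3.155e+01 -1.000e-02] turn -0.15973911372622676 now ang 62.3 z 0.1361
```

```bash
python3 -m pendant '[[0.3,1,-0.2,-0.02,0.4],[0.5,2.3,-0.2,-0.04,0.4],[0.8,3.6,-0.2,-0.06,0.4],[1.1,4.9,-0.2,-0.08,0.4],[1.4,6.2,-0.2,-0.1,0.4],[1.7,7.5,-0.2,-0.12,0.4],[1.9,8.8,-0.2,-0.14,0.4],[2.2,10.1,-0.2,-0.16,0.4],[2.4,11.4,-0.2,-0.16,0.4],[2.6,12.4,-0.2,-0.16,0.4],[2.6,12.4,-0.2,-0.16,0.4],[2.6,12.4,-0.2,-0.16,0.4]]'
python3 - <<'E'
from h import *
O=np.array([.5173,.1830]); a=np.radians(71.5); X=np.array([np.cos(a),np.sin(a)]);Y=np.array([-X[1],X[0]])
c=snap('wrist','w7.png'); z=cloud(c)[...,2]; H,S,V=cv2.split(cv2.cvtColor(c['frame'],cv2.COLOR_BGR2HSV))
rects(c,(H<25)&(S>70)&(z>.035)&(z<.065),.044,50,'board')
p,r=tool(); print('tcp case',(p[:2]-O)@X,(p[:2]-O)@Y)
totool(O+.004*X,71.5)
t=snap('top')
cv2.imwrite('pics/pair7.png',np.hstack([cv2.resize(c['frame'],(400,300)),cv2.resize(t['frame'][130:280,150:350],(400,300))]))
E
```

```text
time: 17.63
ee_pos: [0.4566, 0.0034, 0.137]
tool_rot: [0.503, 3.101, -0.0]
wrist_force: [0.0, 0.3, -3.4]
opening: 0.0067
grip_force: 58.8
board [258. 309.] z 0.0445 c [517.3 -16.4] [ 7.6 17.4] 71.2 [[508.0, -17.0], [524.0, -23.0], [527.0, -16.0], [510.0, -10.0]]
board [258. 150.] z 0.0444 c [411.5  18.7] [ 7.9 58.5] 72.0 [[382.0, 24.0], [438.0, 6.0], [441.0, 13.0], [385.0, 32.0]]
tcp case -0.1899591538573358 0.0005153557914987275
shift cm [-0.06 19.4  -0.  ] turn 0.0006486296295144627 now ang 71.5 z 0.137
```

View pics/pair7.png

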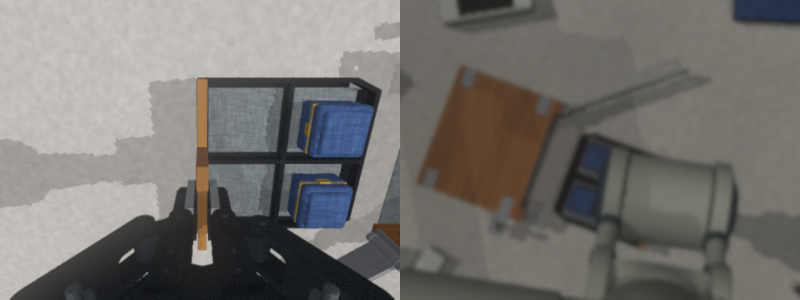

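The wrist view shows the tray straight with both boxes in, and the staple at the upper right (388,35). The top view agrees. I'll measure the tray against the staple in the same picture.

Run:
```python
from h import *
O=np.array([.5173,.1830]); a=np.radians(71.5); X=np.array([np.cos(a),np.sin(a)]);Y=np.array([-X[1],X[0]])
c=load('wrist'); P=cloud(c); z=P[...,2]; x=(P[...,:2]-O)@X; y=(P[...,:2]-O)@Y
m=(z>.028)&(z<.042)&(y>.06)&(x>-.05)
print('staple n',m.sum(),np.percentile(x[m],[1,50,99]).round(4),np.percentile(y[m],[1,50,99]).round(4),np.median(z[m]))
H,S,V=cv2.split(cv2.cvtColor(c['frame'],cv2.COLOR_BGR2HSV))
m=(z>.009)&(z<.02)&(V<60)&(x>-.19)&(x<-.05)
print('walls',np.percentile(y[m],[0.5,99.5]).round(4),np.percentile(x[m],[1,99]).round(4))
for x0 in (-.16,-.12,-.08): 
    k=m&(abs(x-x0)<.006); print(x0,y[k].min().round(4),y[k].max().round(4))
m=(z>.01)&(z<.046)&(y<-.06)&(x>-.08); print('hinge side n',m.sum(), np.percentile(y[m],[1,99]).round(4),np.percentile(x[m],[1,99]).round(4))
```

```text
Traceback (most recent call last):
IndexError: index -1 is out of bounds for axis 0 with size 0
```

Run:
```python
from h import *
O=np.array([.5173,.1830]); a=np.radians(71.5); X=np.array([np.cos(a),np.sin(a)]);Y=np.array([-X[1],X[0]])
c=load('wrist'); P=cloud(c); z=P[...,2]; x=(P[...,:2]-O)@X; y=(P[...,:2]-O)@Y
for u,v in((497,45),(485,25),(505,60),(473,315),(508,300),(260,104),(445,110),(445,280)): print(u,v,x[v,u].round(3),y[v,u].round(3),z[v,u].round(3),c['frame'][v,u])
```

```text
497 45 -0.033 0.111 -0.0 [150 155 158]
485 25 -0.044 0.122 0.001 [183 188 191]
505 60 -0.026 0.102 0.001 [184 189 192]
473 315 -0.014 -0.091 0.019 [77 74 73]
508 300 0.011 -0.076 0.02 [21 53 78]
260 104 -0.188 0.075 0.044 [ 85 126 171]
445 110 -0.061 0.07 0.004 [43 39 42]
445 280 -0.04 -0.061 0.014 [40 39 36]
```

Run:
```python
from h import *
O=np.array([.5173,.1830]); a=np.radians(71.5); X=np.array([np.cos(a),np.sin(a)]);Y=np.array([-X[1],X[0]])
c=load('wrist'); P=cloud(c); z=P[...,2]; x=(P[...,:2]-O)@X; y=(P[...,:2]-O)@Y
V=c['frame'].max(2)
# outer edges of black walls: dark pixels cast on z=.014
vv,uu=np.nonzero(V<70); q=np.array([onz(c,u,v,.014)[:2] for u,v in zip(uu,vv)]); xx=(q-O)@X; yy=(q-O)@Y
for x0 in (-.17,-.15,-.13,-.11,-.09):
    k=(abs(xx-x0)<.004)&(abs(yy)<.082); print(x0,np.percentile(yy[k],[0,1,99,100]).round(4))
for yv,ul in (('hi',None),):
    m=(z>.036)&(z<.055)&(abs(x+.19)<.02); print('board y',y[m].min().round(4),y[m].max().round(4))
m=(x>-.015)&(x<.03)&(z>.01)&(z<.06)&(y<-.05); print('jamb',x[m].min(),np.percentile(y[m],[1,50,99]).round(4))
```

```text
-0.17 [-0.0818 -0.0818  0.076   0.076 ]
-0.15 [-0.0818 -0.0818  0.076   0.0766]
-0.13 [-0.0818 -0.0818  0.0767  0.0767]
-0.11 [-0.0818 -0.0808  0.0767  0.0767]
-0.09 [-0.0818 -0.0818  0.0767  0.0767]
board y -0.0724 0.0772
jamb -0.014999162336019809 [-0.0948 -0.0832 -0.0757]
```

```bash
python3 -m pendant '[[-0.15,0.3,0,0,0.4],[-0.15,0.8,0,0,0.4],[-0.15,1.3,0,0,0.4],[-0.15,1.8,0,0,0.4],[-0.15,2.3,0,0,0.4],[-0.15,2.8,0,0,0.4],[-0.15,3.3,0,0,0.4],[-0.15,3.8,0,0,0.4],[-0.15,4.3,0,0,0.4],[-0.15,4.8,0,0,0.4],[-0.15,5.3,0,0,0.4],[-0.15,5.8,0,0,0.4],[-0.15,6.3,0,0,0.4],[-0.15,6.8,0,0,0.4]]'
python3 - <<'E'
from h import *
c=snap('wrist','w8.png');P=cloud(c)
O=np.array([.5173,.1830]); a=np.radians(71.5); X=np.array([np.cos(a),np.sin(a)]);Y=np.array([-X[1],X[0]])
p,r=tool(); s=state(); f=np.array(s['wrist_force'])[:2]; print('tcp case',(p[:2]-O)@X,(p[:2]-O)@Y,'f',f@X,f@Y,s['torque'])
E
```

```text
time: 18.9
ee_pos: [0.4798, 0.0675, 0.1369]
tool_rot: [-0.505, -3.101, -0.0]
wrist_force: [0.9, -0.5, -3.5]
opening: 0.0066
grip_force: 58.9
tcp case -0.12074589667165778 -0.0011626210852103554 f 1.4690495932827792 0.7739480639484874 [-0.05527177 -0.02792394 -0.01293582]
```

View pics/w8.png

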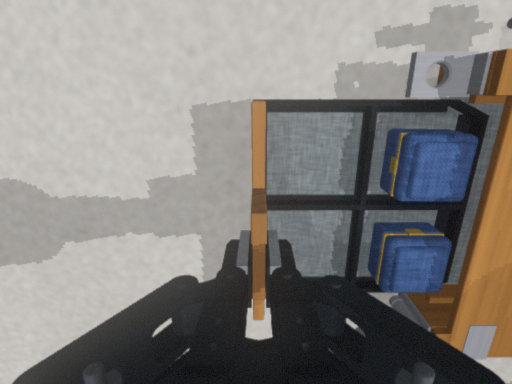

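The tray nose is inside between the cheeks and clear of the staple at (440,75). Forces are small, so I continue.

```bash
python3 -m pendant '[[0,0.5,0,0,0.4],[0,1,0,0,0.4],[0,1.5,0,0,0.4],[0,2,0,0,0.4],[0,2.5,0,0,0.4],[0,3,0,0,0.4],[0,3.5,0,0,0.4],[0,4,0,0,0.4],[0,4.5,0,0,0.4],[0,5,0,0,0.4],[0,5.5,0,0,0.4],[0,6,0,0,0.4],[0,6,0,0,0.4]]'
python3 -m pendant '[[0,0.4,0,0,0.4],[0,0.8,0,0,0.4],[0,1.2,0,0,0.4],[0,1.6,0,0,0.4],[0,2,0,0,0.4],[0,2.4,0,0,0.4],[0,2.8,0,0,0.4],[0,3.2,0,0,0.4],[0,3.6,0,0,0.4],[0,4,0,0,0.4],[0,4.4,0,0,0.4],[0,4.8,0,0,0.4],[0,5.2,0,0,0.4],[0,5.4,0,0,0.4],[0,5.6,0,0,0.4],[0,5.8,0,0,0.4],[0,5.8,0,0,0.4]]'
```

```text
time: 20.03
ee_pos: [0.4991, 0.1248, 0.1369]
tool_rot: [0.504, 3.1, 0.0]
wrist_force: [-0.6, 0.4, -4.5]
opening: 0.0065
grip_force: 58.9
time: 21.45
ee_pos: [0.5172, 0.1792, 0.1369]
tool_rot: [0.505, 3.101, 0.0]
wrist_force: [0.5, 0.1, -4.0]
opening: 0.0063
grip_force: 58.9
```

```bash
python3 -m pendant '[[0,0.1,0,0,0.4],[0,0.2,0,0,0.4],[0,0.3,0,0,0.4],[0,0.4,0,0,0.4],[0,0.5,0,0,0.4],[0,0.5,0,0,0.4]]'
python3 -m pendant '[[0,0.1,0,0,0.4],[0,0.2,0,0,0.4],[0,0.2,0,0,0.4]]'
python3 -m pendant '[[0,0.1,0,0,0.4],[0,0.1,0,0,0.4]]'
```

```text
time: 21.95
ee_pos: [0.5188, 0.1839, 0.1369]
tool_rot: [0.505, 3.101, 0.0]
wrist_force: [0.6, 0.7, -4.0]
opening: 0.0067
grip_force: 58.9
time: 22.2
ee_pos: [0.5193, 0.1858, 0.1369]
tool_rot: [0.505, 3.101, 0.0]
wrist_force: [0.1, -0.6, -4.5]
opening: 0.0071
grip_force: 58.9
time: 22.37
ee_pos: [0.5197, 0.1865, 0.1369]
tool_rot: [0.505, 3.101, -0.0]
wrist_force: [-0.2, -3.3, -2.4]
opening: 0.0066
grip_force: 59.1
```

```bash
python3 -m pendant '[[0,0.1,0,0,0.4],[0,0.1,0,0,0.4]]'
python3 -m pendant '[[0,0.1,0,0,0.4],[0,0.1,0,0,0.4]]'
```

```text
time: 22.53
ee_pos: [0.5199, 0.1867, 0.137]
tool_rot: [-0.504, -3.101, 0.002]
wrist_force: [-0.6, -12.6, 1.4]
opening: 0.0065
grip_force: 59.8
time: 22.7
ee_pos: [0.52, 0.1869, 0.137]
tool_rot: [-0.504, -3.1, 0.004]
wrist_force: [-0.9, -22.0, 5.9]
opening: 0.0065
grip_force: 60.4
```

Home: the force rises steadily with no travel, at the expected x≈4 mm. Releasing and moving to the hasp's outer side.

```bash
python3 -m pendant '[[0,-0.2,0,0,0.4],[0,-0.2,0,0,3],[0,-0.2,0,0,3],[0,-0.2,0,0,3],[0,-0.2,-3,0,3],[0,-0.2,-6,0,3],[-20.1,-9.4,-6,0,0],[-20.1,-9.4,-6,0,0],[-20.1,-9.4,-6,0,0],[-20.1,-9.4,-6,0,0],[-20.1,-9.4,-6,0,0],[-20.1,-9.4,-6,0,0],[-20.1,-9.4,-6,0,0],[-20.1,-9.4,-3,0,0],[-20.1,-9.4,-3,0,0]]'
python3 - <<'E'
from h import *
c=snap('wrist','w9.png'); t=snap('top'); P=cloud(c); z=P[...,2]
O=np.array([.5186,.1830]); a=np.radians(71.5); X=np.array([np.cos(a),np.sin(a)]);Y=np.array([-X[1],X[0]])
p,r=tool(); print('tcp case',(p[:2]-O)@X,(p[:2]-O)@Y,p[2])
x=(P[...,:2]-O)@X; y=(P[...,:2]-O)@Y
m=(z>.03)&(z<.055)&(x<-.02)&(y<.02)&(x>-.2); print(m.sum(),[(x[m&(abs(x-v)<.003)].mean().round(3),y[m&(abs(x-v)<.003)].mean().round(3)) for v in(-.06,-.1,-.14)])
cv2.imwrite('pics/pair9.png',np.hstack([cv2.resize(c['frame'],(400,300)),cv2.resize(t['frame'][130:280,150:350],(400,300))]))
E
```

```text
time: 23.95
ee_pos: [0.6789, 0.036, 0.1629]
tool_rot: [-0.504, -3.095, 0.001]
wrist_force: [-1.1, 0.5, -0.6]
opening: 0.0003
grip_force: 0.0
tcp case -0.08794259384079378 -0.19955438885883695 0.16632397698282228
2834 [(np.float64(-0.06), np.float64(-0.13)), (np.float64(-0.1), np.float64(-0.163)), (np.float64(-0.14), np.float64(-0.196))]
```

View pics/pair9.png

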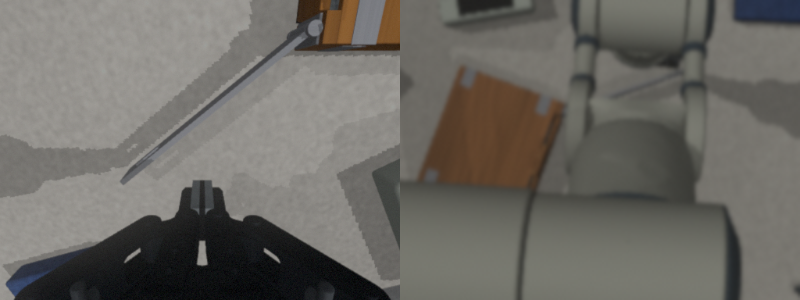

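The closed fingers are at (200,195), on the outer side of the strap. I go down and sweep it round.

```bash
python3 -m pendant '[[0,0,3,0,0],[0,0,6,0,0],[0,0,6.7,0,0],[0.8,-1.15,6.7,0,0],[1.8,-2.1,6.7,0,0],[2.9,-3,6.7,0,0],[4.1,-3.8,6.7,0,0],[5.3,-4.4,6.7,0,0],[6.6,-4.95,6.7,0,0],[8,-5.3,6.7,0,0],[9.35,-5.6,6.7,0,0],[10.7,-5.7,6.7,0,0],[12.1,-5.65,6.7,0,0],[13.5,-5.5,6.7,0,0],[14.9,-5.2,6.7,0,0],[16.2,-4.75,6.7,0,0],[17.5,-4.2,6.7,0,0],[18.7,-3.5,6.7,0,0],[18.7,-3.5,6.7,0,0]]'
python3 - <<'E'
from h import *
O=np.array([.5186,.1830]); a=np.radians(71.5); X=np.array([np.cos(a),np.sin(a)]);Y=np.array([-X[1],X[0]])
p,r=tool(); print('tcp case',(p[:2]-O)@X,(p[:2]-O)@Y,p[2])
E
```

```text
time: 25.63
ee_pos: [0.4909, 0.0634, 0.1006]
tool_rot: [-0.503, -3.1, -0.0]
wrist_force: [-0.8, -0.6, 0.3]
opening: 0.0003
grip_force: 0.0
tcp case -0.12217526889744687 -0.011645037901942035 0.10055958480246913
```

```bash
python3 -m pendant '[[1,0.7,0,0,0],[2.05,1.6,0,0,0],[3,2.6,0,0,0],[3.85,3.75,0,0,0],[4.6,4.95,0,0,0],[5.2,6.2,0,0,0],[5.7,7.5,0,0,0],[6,8.6,0,0,0],[6.1,9.3,0,0,0],[6.1,9.6,0,0,0],[6.1,9.8,0,0,0],[6.1,9.9,0,0,0],[6.1,9.9,0,0,0]]'
python3 - <<'E'
from h import *
O=np.array([.5186,.1830]); a=np.radians(71.5); X=np.array([np.cos(a),np.sin(a)]);Y=np.array([-X[1],X[0]])
c=snap('wrist','w10.png');p,r=tool(); print('tcp case',(p[:2]-O)@X,(p[:2]-O)@Y,p[2])
E
```

```text
time: 26.72
ee_pos: [0.4663, 0.1747, 0.0999]
tool_rot: [0.505, 3.101, -0.0]
wrist_force: [-0.0, -0.3, -0.6]
opening: 0.0001
grip_force: 0.0
tcp case -0.024609731358079815 0.04697684873324627 0.0998645123648837
```

View pics/w10.png

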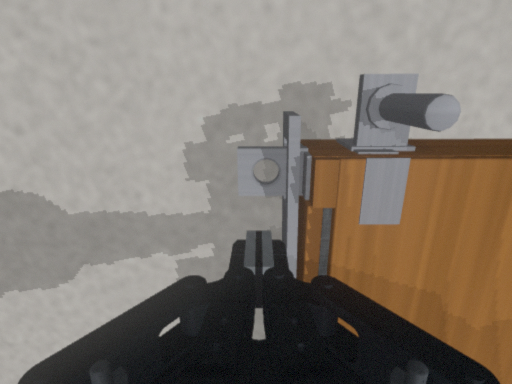

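The strap lies over the staple, between the hole (265,172) and the jamb, with a small gap left. I creep it home.

```bash
python3 -m pendant '[[0,0.2,0,0,0],[0,0.4,0,0,0],[0,0.5,0,0,0],[0,0.5,0,0,0]]'
python3 -m pendant '[[0,0.1,0,0,0],[0,0.2,0,0,0],[0,0.2,0,0,0]]'
python3 -m pendant '[[0,0.1,0,0,0],[0,0.2,0,0,0],[0,0.2,0,0,0]]'
```

```text
time: 27.1
ee_pos: [0.4671, 0.1777, 0.0998]
tool_rot: [-0.504, -3.099, 0.005]
wrist_force: [-1.2, -30.5, 5.7]
opening: -0.0001
grip_force: 14.1
time: 27.35
ee_pos: [0.4671, 0.1782, 0.0997]
tool_rot: [-0.503, -3.098, 0.009]
wrist_force: [0.1, -49.1, 10.8]
opening: -0.0004
grip_force: 23.5
time: 27.6
ee_pos: [0.4672, 0.1788, 0.0996]
tool_rot: [-0.502, -3.097, 0.012]
wrist_force: [-0.1, -68.3, 14.5]
opening: 0.0
grip_force: 32.9
```

The hasp is firmly against its stop. I back off and locate the pin and hole from that same picture.

```bash
python3 -m pendant '[[0,-0.9,0,0,0],[0,-3,0,0,0],[0,-3,-4,0,0],[0,-3,-8,0,4],[0,-3,-10,0,4],[0,-3,-10,0,4],[0,-3,-10,0,4]]'
python3 - <<'E'
from h import *
O=np.array([.5186,.1830]); a=np.radians(71.5); X=np.array([np.cos(a),np.sin(a)]);Y=np.array([-X[1],X[0]])
cs=lambda w:np.round([(w[:2]-O)@X*1000,(w[:2]-O)@Y*1000],1)
c=snap('wrist','w11.png')
z=cloud(c)[...,2]
cv2.imwrite('pics/w11.png',c['frame'])
p,r=tool(); print('tcp',cs(p),p[2])
m=(z>.07)&(z<.085); rects(c,m,.077,20,'pintop')
m=((z>.028)&(z<.0385)); 
P=cloud(c); q=(P[...,:2]-O)
m&=(q@X<.0)&(q@X>-.06)&(q@Y>.06)
rects(c,m,.035,20,'staple')
E
```

```text
time: 28.18
ee_pos: [0.46, 0.155, 0.201]
tool_rot: [0.505, 3.098, 0.002]
wrist_force: [-0.0, -0.0, -0.9]
opening: 0.0396
grip_force: 0.0
tcp [-45.4  47.1] 0.19995769658480766
pintop [322. 238.] z 0.0807 c [500.4 192.1] [ 9.9 20.3] 75.1 [[489.0, 190.0], [509.0, 185.0], [512.0, 194.0], [492.0, 200.0]]
pintop [377. 101.] z 0.0762 c [413.5 252.7] [12.6 12.2] 30.8 [[405.0, 255.0], [411.0, 244.0], [422.0, 251.0], [416.0, 261.0]]
staple [287. 139.] z 0.0343 c [426.8 191.5] [26.5 25.6] 71.4 [[411.0, 183.0], [435.0, 175.0], [443.0, 200.0], [419.0, 208.0]]
```

View pics/w11.png

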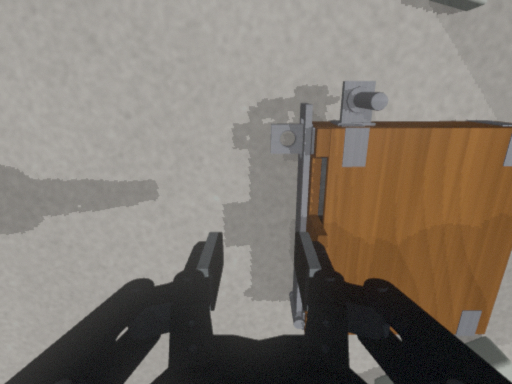

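The strap lies shut across the front. The pin top is at (378,101) and the staple hole at (288,138). I move above the pin and remeasure.

```bash
python3 -m pendant '[[7.4,7.8,0,0,4],[7.4,7.8,0,0,4],[7.4,7.8,0,0,4],[7.4,7.8,0,0,4],[7.4,7.8,0,0,4],[7.4,7.8,0,0,4]]'
python3 - <<'E'
from h import *
c=snap('wrist','w12.png'); z=cloud(c)[...,2]; P=cloud(c)
rects(c,(z>.068)&(z<.09),.077,20,'pintop')
O=np.array([.5186,.1830]); a=np.radians(71.5); X=np.array([np.cos(a),np.sin(a)]);Y=np.array([-X[1],X[0]])
g=cv2.cvtColor(c['frame'],cv2.COLOR_BGR2GRAY)
h=O-.02*X+.0885*Y
# project hole guess to pixel
def proj(w):
    q=np.linalg.inv(c['pose'])@np.r_[w,1]; return c['cx']+c['fx']*q[0]/-q[2], c['cy']-c['fy']*q[1]/-q[2]
u,v=map(int,proj(np.r_[h,.035])); print(u,v)
cv2.imwrite('pics/crop12.png',cv2.resize(np.hstack([c['frame'][max(v-40,0):v+40,u-50:u+50],c['frame'][130:210,210:310]]),None,fx=4,fy=4,interpolation=cv2.INTER_CUBIC)); print(max(v-40,0),u-50)
totool((.4145,.253),71.5)
E
```

```text
time: 28.73
ee_pos: [0.4138, 0.2521, 0.199]
tool_rot: [-0.504, -3.1, 0.002]
wrist_force: [0.3, 0.1, 0.7]
opening: 0.04
grip_force: 0.0
pintop [224. 321.] z 0.0806 c [500.  192.6] [ 9.8 28.4] 71.6 [[485.0, 192.0], [512.0, 184.0], [515.0, 193.0], [488.0, 202.0]]
pintop [261. 206.] z 0.0762 c [412.2 255. ] [11.5 14.1] 63.6 [[403.0, 253.0], [416.0, 247.0], [421.0, 257.0], [408.0, 263.0]]
200 224
184 150
shift cm [ 0.    0.13 -0.  ] turn -0.0003118161091174956 now ang 71.5 z 0.1992
```

View pics/crop12.png

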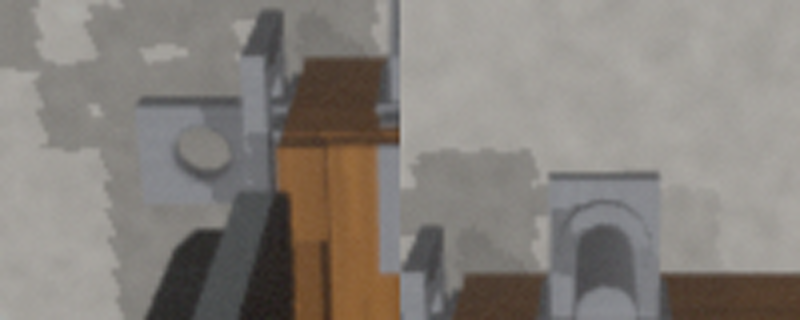

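Left crop: hole centre at (204,148), pixel (201,221). Right crop: pin top at (207,300), collar around (209,235).

Run:
```python
from h import *
c=load('wrist')
O=np.array([.5186,.1830]); a=np.radians(71.5); X=np.array([np.cos(a),np.sin(a)]);Y=np.array([-X[1],X[0]])
for n,u,v,z in (('hole',201,221,.035),('pin top',261.5,205.5,.077),('collar',262,190,.039)):
    w=onz(c,u,v,z)[:2]; print(n,w.round(4),'case',((w-O)@X*1000).round(1),((w-O)@Y*1000).round(1))
totool((.4135,.2545),71.5)
```

```text
hole [0.4251 0.194 ] case -19.3 92.1
pin top [0.4117 0.2554] case 34.7 124.3
collar [0.4132 0.2557] case 35.5 123.1
shift cm [ 0.15  0.24 -0.  ] turn -0.0003118161091174956 now ang 71.5 z 0.1992
```

```bash
python3 -m pendant '[[0.3,0.3,3,0,4],[0.3,0.3,6,0,4],[0.3,0.3,7.4,0,4],[0.3,0.3,7.4,0,4],[0.3,0.3,7.4,0,0.8],[0.3,0.3,7.4,0,0.8],[0.3,0.3,7.4,0,0.8],[0.3,0.3,7.4,0,0.8],[0.3,0.3,7.4,0,0.8],[0.3,0.3,7.4,0,0.8]]'
python3 -c "
from h import *
p,r=tool();print(p)"
```

```text
time: 29.62
ee_pos: [0.4125, 0.2564, 0.1265]
tool_rot: [0.505, 3.1, 0.001]
wrist_force: [0.2, -1.3, 8.0]
opening: 0.0098
grip_force: 59.2
[0.41247968 0.25635702 0.12653777]
```

```bash
python3 -m pendant '[[0,0,-2,0,0.8],[0,0,-4,0,0.8],[0,0,-6,0,0.8],[0,-2,-6,0,0.8],[-2,-4.5,-6,0,0.8],[-3.1,-5.5,-6,0,0.8],[-3.1,-5.5,-6,0,0.8],[-3.1,-5.5,-6,0,0.8],[-3.1,-5.5,-4,0,0.8],[-3.1,-5.5,-3.3,0,0.8],[-3.1,-5.5,-3.3,0,0.8],[-3.1,-5.5,-3.3,0,0.8]]'
python3 - <<'E'
from h import *
c=snap('wrist','w13.png'); p,r=tool(); print(p)
cv2.imwrite('pics/crop13.png',cv2.resize(c['frame'][130:290,190:330],None,fx=3.6,fy=3.6,interpolation=cv2.INTER_CUBIC))
E
```

```text
time: 30.62
ee_pos: [0.4236, 0.1946, 0.1587]
tool_rot: [-0.504, -3.1, 0.001]
wrist_force: [0.3, 0.2, 0.0]
opening: 0.0099
grip_force: 58.8
[0.42394293 0.19463548 0.15910011]
```

View pics/crop13.png

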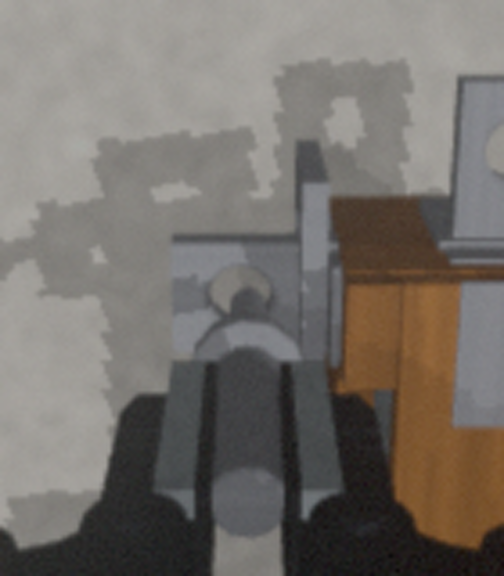

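The hole is at crop (240,293). The shank tip, allowing for its height, lies at about (247,291), roughly 1.5 mm too far toward the case. I correct that and lower slowly.

```bash
python3 -m pendant '[[0,-0.12,0,0,0.8],[0,-0.12,0.4,0,0.8],[0,-0.12,0.8,0,0.8],[0,-0.12,1.2,0,0.8],[0,-0.12,1.2,0,0.8]]'
python3 -m pendant '[[0,0,0.4,0,0.8],[0,0,0.8,0,0.8],[0,0,1.2,0,0.8],[0,0,1.6,0,0.8],[0,0,1.8,0,0.8],[0,0,1.8,0,0.8]]'
```

```text
time: 31.08
ee_pos: [0.4235, 0.193, 0.1462]
tool_rot: [-0.505, -3.1, 0.001]
wrist_force: [0.3, -0.4, -0.9]
opening: 0.0098
grip_force: 58.8
time: 31.58
ee_pos: [0.4235, 0.193, 0.1284]
tool_rot: [-0.505, -3.1, 0.001]
wrist_force: [-0.3, -0.6, -0.3]
opening: 0.0095
grip_force: 58.8
```

In the hole freely (a 9 mm deep miss would have pressed). Now the last 2 mm, then release and rise.

```bash
python3 -m pendant '[[0,0,0.1,0,0.8],[0,0,0.18,0,0.8],[0,0,0.18,0,0.8]]'
python3 -m pendant '[[0,0,0,0,2],[0,0,0,0,2.2],[0,0,0,0,2.2],[0,0,-1,0,2.2],[0,0,-3,0,2.2],[0,0,-6,0,3],[0,0,-10,0,4],[0,-4,-14,0,4],[0,-8,-18,0,4],[0,-8,-18,0,4],[0,-8,-18,0,4]]'
python3 - <<'E'
from h import *
c=snap('wrist','w14.png'); P=cloud(c); z=P[...,2]
O=np.array([.5186,.1830]); a=np.radians(71.5); X=np.array([np.cos(a),np.sin(a)]);Y=np.array([-X[1],X[0]])
q=P[...,:2]-O; x=q@X;y=q@Y
m=(abs(x+.02)<.02)&(abs(y-.0885)<.025)&(z>.06)&(z<.1)
print('pin top',m.sum(),z[m].max() if m.any() else 0,np.percentile(z[m],90) if m.any() else 0)
rects(c,m,.077,5,'pintop')
for n,k in(('board',(abs(x)<.02)&(abs(y)<.03)&(z>.07)&(z<.1)),): print(n,k.sum(),x[k].min(),x[k].max())
cv2.imwrite('pics/crop14.png',cv2.resize(c['frame'],(800,600)))
E
```

```text
time: 31.83
ee_pos: [0.4237, 0.1931, 0.1271]
tool_rot: [0.505, 3.101, 0.0]
wrist_force: [-0.3, 0.2, -0.4]
opening: 0.0094
grip_force: 58.8
time: 32.75
ee_pos: [0.3982, 0.115, 0.3107]
tool_rot: [0.506, 3.095, 0.001]
wrist_force: [1.0, 0.4, -0.7]
opening: 0.0398
grip_force: 0.0
pin top 130 0.0780121987488101 0.07712905839579727
pintop [331. 167.] z 0.076 c [422.7 191.5] [16.4 11.4] 30.2 [[413.0, 192.0], [418.0, 182.0], [433.0, 191.0], [427.0, 201.0]]
board 377 -0.0013405815597638988 0.007222458838381274
```

View pics/crop14.png

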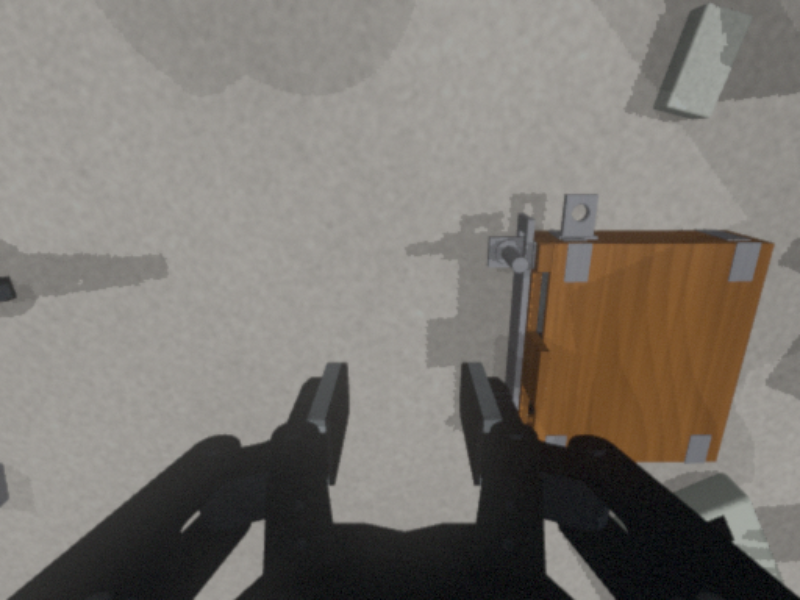

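The pin stands in the staple at (515,258) with its top at 77 mm, so the collar is seated. The parking eye is empty, the strap is shut, and the tab is flush. Handing in.

```bash
python3 -c "
from bench import *
print(sign_off())"
```

```text
the job is handed in; nothing more can be done
None
```

The job is done and handed in at about 33 s: the cube is on the bench, both ring boxes (only two were present) are in the tray, the tray is home in the case, the hasp is shut and the pin is seated in the staple.

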